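# Fit the pack in the logger's bay and snap the cover shut

## Robot

A 6-joint arm with a two-finger parallel gripper is mounted at the origin on a cart in front of the work surface, level with it; the furniture and walls round the work are solid. World frame = base frame: x ahead of the robot, y to its left, z up, the work surface at z = 0. Lengths are in mm, angles in rad, forces in N, time in s.
With the tool pointing down it reaches from about 325 to 1000 mm from the base axis. Payload 5.1 kg.
Tool frame: the origin (TCP) lies at the very end of the fingers, on their centre line; the grasp point (between the pads) lies grip_point_offset behind it (grip_point_offset is the distance from the TCP to the grasp point, in mm); z points along the fingers, x is the direction in which the jaws open and shut, and the axes are right-handed (so a half turn about z gives the same grasp; the last joint's range is limited). The gripper opens to 85 mm and grips with 20 to 120 N. Pads are 22 mm wide; open, the fingers measure 114 mm over their backs; the gripper's body (76 mm by 85 mm) begins 54 mm behind the grasp point. The pads swing forward as they close: fully open they stand 13 mm farther back than shut.
Start: joints at [-1.398, 0.124, 1.65, -0, 1.367, -0.083], TCP at [164.43, -628.846, 231.322] pointing down, gripper open.
Joint ranges: [-2.61, 2.61], [-1.02, 2.33], [0.03, 2.71], [-1.35, 4.49], [0.32, 2.68], [-2.91, 2.91]. Speed limits (rad/s): [2.57, 2.57, 3.14, 3.14, 3.14, 3.14].

## Interface

Orientations are given as a unit quaternion [w, x, y, z].
In Python, from cell import * gives the robot as it stands.
- The arm moves only by the shell command python3 -m crank 'ROWS' [FORCE]. ROWS is JSON, a list of rows, each a list of 5 numbers: the shift along the world's x, y, z in mm, then the turn about the world's z in rad, then the closure, from -1 (fully open) to 1 (shut), so that 0 is half open. In form: [[tx, ty, tz, yaw, hand], ...]. A call has 1 to 20 rows; each row is the pose to reach, as a shift and turn from the pose commanded when the call began; what a row does not reach only later rows make up. A row lasts 1/10 s, in which the tool goes at most 50 mm and 8.59 degrees, less where a joint would pass 70% of its speed; a pose out of reach is approached as far as the arm can. A call with a gripper value outside its range is refused whole. The fingers move at their own pace and stop on an object; FORCE is the grip in N (left out, the last holds). Time passes only in rows, so rows that repeat a pose let the fingers close. It gives the time, the measured TCP pose, the force and the opening at its end, in the units of the state.
- get_obs(): the state, without advancing time (a new reading comes with each control period).
- camera(name): name is "scene" or "top" or "wrist"; returns a dict with "frame" (384x512x3 uint8, red, green, blue), "z_map" (384x512 float32, mm along the optical axis (not along the pixel's ray), 0 where there is no reading), "camera_matrix" (3x3 intrinsics, pixels), "k1" (the pictures are not rectified: a ray, as slopes to the right and down, at radius r is drawn at 1 + k1 r^2 times it, then the intrinsics apply), "T" (4x4, takes a point from camera to world coordinates). Camera axes: x right, y up, looking along -z (the intrinsics and any distortion apply to the point x, -y, -z); pixel columns grow to the right and rows downward; lengths in mm; the calibration is good to about 2 mm. A picture is of the moment at which its call begins.
- close_job(): hands the job in, once; it reports no verdict.
Trained networks look in a picture, given as the dict that the camera call returned (one of the last four; its "shot" number tells which), for a name from the list of things; names that differ only in an ending like _2 or _b are one class to them, and where a whole thing is asked for, a point or a joint stands for the part that bears it (a point fixed in the world has none). Each returns a list of dicts, best first, with "confidence" (0 to 1); they miss things now and then, are a little off and sometimes report something else, mostly with a low value. They report only what shows in the picture. A call takes as long as a camera call.
- masks_of(picture, query): "pixels" (384x512 bool, what is visible of it).
- landmark_of(picture, query): "location" ([x, y, z] in mm, in world coordinates, good to about 4 mm: a listed point, or the origin of a listed thing).
The state is a dict: "time_s": time; "joints": joint angles; "qd": joint speeds; "tau": joint torques, N m; "eef_pos": TCP position; "tcp_rot": TCP orientation; "force": force on the tool from outside, world axes, zero at the start; "wrist_torque": the same for the moment, N m; "finger_gap": finger opening in mm.
Only numpy, scipy, OpenCV 4.12 (cv2) and the standard library are available. Lean on these libraries where they do the work, as an engineer would, in place of code of your own. Each camera call takes 0.05 s, during which the arm holds its last target.

## Task

Fit the black battery pack into the bay of the sloping logger box: squeeze the cover's two spring tabs together to free it and swing the cover wide open, lay the pack flat in the bay, then close the cover fully until both tabs have snapped home. Leave the tape reel, the tape measure and the spanner where they lie.

Things in the scene. Friction and masses are not known exactly. Their poses are not given: they have to be found in the camera images.
- logger: Fixed grey wedge-shaped logger box, about 160 mm deep (x -68 to 92 mm), 116 mm wide (y), 28 mm high in front, 120 mm at the back; cannot move. Origin: centre of its underside, on the table; own -x is its front (low edge), +y its left. Its top is a flat panel that slopes up towards +x at 0.56 rad (32 degrees).
- panel (a point): Point on the panel's face, 70 mm straight above the box's origin; its axes are the panel's: u (x) up the slope, y left, n (z) the outward normal, which leans 32 degrees from vertical towards the front. Positions called u, y, n below are mm in this frame. The panel face spans u -80 to 95, y -58 to 58 at n 0.
- bay (a point): Centre of the bay's floor (u 0, y 0, n -10); axes as panel. The bay is an open recess in the panel, 84 mm long (u -42 to 42), 36 mm wide (y -18 to 18), 10 mm deep.
- pack: Loose black battery pack, a plain block 28 x 75 x 25 mm (x, y, z), 0.11 to 0.22 kg, with a small metal disc on its top; lies flat on the table. Origin: centre of its underside, z up. Its long side (own y) goes along u in the bay, either way round; in the bay it stands 15 mm proud of the panel.
- cover (a joint): Hinge of the grey bay cover, rad: 0 shut, grows as it opens, stop at 2.0; starts shut and latched. Stiff hinge: the cover stays where it is left, about 1 N at its free end moves it. At 1.57 it stands along n, leaning over the bay and blocking a vertical approach; opened to about 1.8 it leaves a gripper coming in along the panel's normal room at the bay.
- cover_hinge (a point): On the hinge axis (parallel to y, at u 58, n 2, the bay's upper end); axes as the panel's when shut, turning with the cover. Shut, the cover is a hollow hood over u -44 to 54, y -22 to 22, top face at n 20, with a solid lip as high out to u -62 (y -18 to 18).
- cover_top (a point): Middle of the cover's top face at u -20, n 20 (shut), 78 mm from the hinge: a place to press. Pressing here with some 10 to 15 N along -n on the nearly shut cover snaps both hooks in.
- tab_left (a joint): Left (+y) squeeze tab, m: 0 sprung out, 0.0045 pushed in to its stop. A black upright ear beside the cover's lip, carried by the cover: shut it spans u -60 to -46, n 1 to 36, outer face at y 29. Spring 1.2 N at 0, 4.8 N at the stop. Its hook holds the cover until pushed in over 3 mm; on closing, the hook's ramp pushes it in and it springs back under its catch.
- tab_right (a joint): Right squeeze tab (at -y), mirror image of the left one; both together are 58 mm across, 49 mm when squeezed.
- tab_left_pad (a point): Point to pinch, on the left tab's outer face (u -53, y 29, n 25 shut; 111 mm from the hinge axis along the cover, 23 mm out of it); moves with cover and tab, axes as cover_hinge. The pads may turn on the tabs while the cover swings.
- tab_right_pad (a point): The same on the right tab (y -29 with the cover shut).
- tape_reel: Bystander: small blue and white thread-tape reel, 54 mm across, 16 mm high, lying flat; origin under its centre.
- measure: Bystander: yellow tape measure, 36 x 80 x 62 mm; origin under its centre.
- wrench: Bystander: steel spanner, 27 x 186 x 8 mm, lying along its own y; origin under its centre.

How it is judged (in metres and radians):
On the way, in this order (a step that is already met when the one before it is completed fails the run):
1. the cover is unlatched and swung wide open (more than 1.2 rad) (value of joint cover above 1.2 rad), for 0.2 s.
2. the pack lies flat on the bay floor while the cover is open (value of joint cover above 0.6 rad and x of pack in the frame of bay between -0.007 and 0.007 m and y of pack in the frame of bay between -0.007 and 0.007 m and z of pack in the frame of bay between -0.003 and 0.003 m and angle between the z axis of pack and the z axis of bay, either way round below 0.06 rad), for 0.2 s.
At the end, for the whole second after the job is handed in: The pack lies flat on the bay floor (within 7 mm of its centre along and across, 3 mm in height, 0.06 rad), at rest; the cover is shut (below 0.02 rad) and both tabs have sprung out again (below 1 mm), so it is latched (value of joint cover below 0.02 rad and value of joint each of tab_left, tab_right below 0.001 m and x of pack in the frame of bay between -0.007 and 0.007 m and y of pack in the frame of bay between -0.007 and 0.007 m and z of pack in the frame of bay between -0.003 and 0.003 m and angle between the z axis of pack and the z axis of bay, either way round below 0.06 rad and linear speed of pack below 0.02 m/s); the robot touches nothing.
It fails at once if the tape reel is moved more than 30 mm (distance of tape_reel from where it was at the start of the episode above 0.03 m).
It fails at once if the tape measure is moved more than 30 mm (distance of measure from where it was at the start of the episode above 0.03 m).
It fails at once if the spanner is moved more than 30 mm (distance of wrench from where it was at the start of the episode above 0.03 m).
It also fails if it takes over 64 s, if anything falls off the work surface, if the arm or the gripper's body presses on something with over 40 N, if the wrist force passes 120 N, or if a joint passes its speed limit or range.

## Working session

There is one attempt and no reset: what is moved stays moved. The work goes in short steps, Python scripts to look and compute and a shell command to move; the robot and the scene stay as the last step left them, time stands still between calls to the robot, and variables do not carry over. Pictures are saved under pics/ and viewed, and the job is handed in when it is done.

```bash
ls; mkdir -p pics; cat > h.py <<'E'
from cell import *
import numpy as np, cv2
def save(p,n):
    cv2.imwrite(f'pics/{n}.png',cv2.cvtColor(p['frame'],cv2.COLOR_RGB2BGR))
def pts(p):
    K=p['camera_matrix'];z=p['z_map'];H,W=z.shape
    uu,vv=np.meshgrid(np.arange(W),np.arange(H))
    d=np.array([p['k1'],0,0,0],float)
    q=cv2.undistortPoints(np.stack([uu,vv],-1).reshape(-1,1,2).astype(np.float64),K,np.array([p['k1'],0,0,0,0],float)).reshape(H,W,2)
    P=np.stack([q[...,0]*z,-q[...,1]*z,-z],-1)
    return P@p['T'][:3,:3].T+p['T'][:3,3]
E
python3 - <<'E'
from h import *
print(get_obs()); 
try: print(grip_point_offset)
except Exception as e: print(e)
for c in ['scene','top']:
    p=camera(c);save(p,c+'0')
    print(c,p['T'].round(2).tolist(),p['k1'])
    for q in ['logger','panel','bay','pack','cover_hinge','cover_top','tab_left_pad','tab_right_pad','tape_reel','measure','wrench']:
        r=landmark_of(p,q)
        print(q,[(np.round(a['location'],1).tolist(),round(a['confidence'],2)) for a in r[:2]])
E
```

```text
pics
{'time_s': 0.0, 'joints': array([-1.39761699e+00,  1.24515721e-01,  1.65167590e+00,  5.62363658e-06,
        1.36749525e+00, -8.26139351e-02]), 'qd': array([ 0.00083556,  0.00191884,  0.00020825, -0.00083689,  0.00077214,
       -0.00097552]), 'tau': array([ 2.94303845e-04, -4.23613322e+01, -3.65450656e+01, -6.65292828e-05,
        7.01237179e-03, -2.25958409e-06]), 'eef_pos': array([ 164.31748291, -628.25692595,  230.04502619]), 'tcp_rot': array([-7.08172306e-04,  7.91520837e-01, -6.11141284e-01, -7.71315572e-04]), 'force': array([-0.1355872 , -0.25239332, -0.76999967]), 'wrist_torque': array([0.03717566, 0.02596746, 0.02497419]), 'finger_gap': 85.3065697820121}
18.700000000000003
scene [[-0.93, 0.23, -0.3, 272.95], [-0.38, -0.58, 0.72, 526.81], [-0.01, 0.78, 0.62, 646.95], [0.0, 0.0, 0.0, 1.0]] -0.004846642362192607
logger [([541.6, 45.6, 0.8], 0.6), ([510.9, 42.7, 78.0], 0.26)]
panel [([689.2, -265.9, 0.8], 0.27)]
bay []
pack [([553.3, -280.1, -2.2], 0.7)]
cover_hinge [([588.8, 51.9, 105.7], 0.84)]
cover_top [([511.7, 41.3, 79.4], 0.92)]
tab_left_pad [([479.0, 71.7, 67.4], 0.59)]
tab_right_pad [([484.8, 8.8, 63.3], 0.64)]
tape_reel [([708.6, -138.5, 2.3], 0.66)]
measure [([689.8, -266.3, 4.2], 0.82), ([404.9, 99.4, -0.7], 0.25)]
wrench [([404.5, 97.8, -2.5], 0.8)]
top [[-0.02, 0.98, -0.18, 345.7], [-1.0, -0.02, 0.02, -80.43], [0.01, 0.18, 0.98, 1172.47], [0.0, 0.0, 0.0, 1.0]] -0.09011698731290582
logger [([540.1, 42.4, 4.4], 0.64)]
panel [([404.8, 92.7, 0.4], 0.36)]
bay []
pack []
cover_hinge [([591.6, 55.3, 99.4], 0.67), ([553.7, -280.1, -1.0], 0.2)]
cover_top [([516.9, 44.8, 77.4], 0.67), ([477.1, 63.9, 60.1], 0.46)]
tab_left_pad [([479.2, 63.1, 60.5], 0.62)]
tab_right_pad [([487.7, 9.9, 63.2], 0.41)]
tape_reel [([709.0, -145.1, 0.6], 0.69)]
measure [([688.0, -265.3, -0.2], 0.83)]
wrench [([404.7, 95.6, -0.5], 0.73)]
```

View pics/scene0.png

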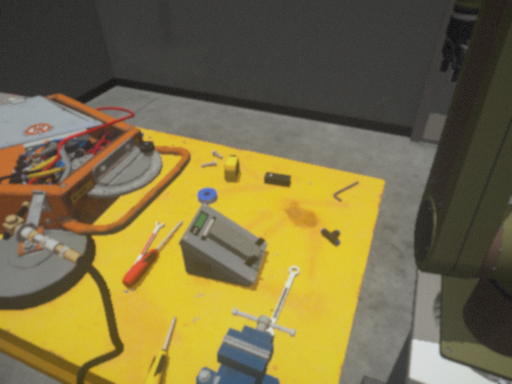

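View pics/top0.png

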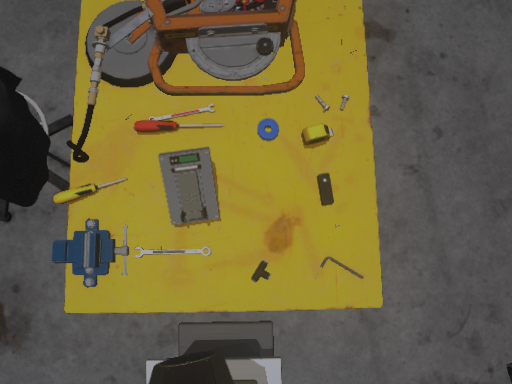

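```bash
python3 - <<'E'
from h import *
# precise geometry: panel plane fit, pack outline
for c in ['scene','top']:
    p=camera(c);P=pts(p)
    for q in ['logger','cover_hinge','pack','tab_left_pad','tab_right_pad']:
        for r in masks_of(p,q)[:2]:
            m=r['pixels']&(p['z_map']>0);X=P[m]
            v,u=np.where(r['pixels'])
            print(c,q,round(r['confidence'],2),m.sum(),'px',u.min(),u.max(),v.min(),v.max(),'lo',np.percentile(X,2,axis=0).round(),'hi',np.percentile(X,98,axis=0).round())
            if q=='pack':
                T=X[X[:,2]>20][:,:2].astype(np.float32)
                if len(T)>20: print('rect',cv2.minAreaRect(T), T.mean(0))
            if q=='logger':
                # sloping plane
                import itertools
                rng=np.random.default_rng(0);best=None
                for i in range(500):
                    a=X[rng.choice(len(X),3,False)];n=np.cross(a[1]-a[0],a[2]-a[0]);L=np.linalg.norm(n)
                    if L<1e-6: continue
                    n/=L
                    if n[2]<0:n=-n
                    if not .75<n[2]<.92: continue
                    k=(abs((X-a[0])@n)<2).sum()
                    if best is None or k>best[0]: best=(k,n,a[0])
                if best:
                    k,n,a=best;I=X[abs((X-a)@n)<2];cc=I.mean(0);n=np.linalg.svd(I-cc,full_matrices=False)[2][2];n*=np.sign(n[2])
                    print('plane',k,n.round(3),cc.round(1),'tilt',np.arccos(n[2]),'yaw',np.arctan2(-n[1],-n[0]))
E
```

```text
scene logger 0.87 4710 px 179 267 204 286 lo [475.  -6.   9.] hi [619. 112. 118.]
plane 1862 [-0.529 -0.068  0.846] [552.7  61.5  79.6] tilt 0.5621233878135335 yaw 0.12841721083513968
scene logger 0.67 30 px 257 262 239 244 lo [479.  15.  57.] hi [491.  18.  75.]
plane 11 [0.093 0.974 0.207] [484.4  15.9  69.8] tilt 1.3618521262626546 yaw -1.666186335572283
scene cover_hinge 0.77 1296 px 204 263 219 265 lo [477.  16.  51.] hi [588.  72. 114.]
scene pack 0.77 292 px 264 290 172 185 lo [ 513. -290.    3.] hi [ 583. -260.   26.]
rect ((548.614013671875, -277.09735107421875), (72.79331970214844, 28.194591522216797), 7.047186851501465) [ 548.2959 -276.0195]
scene tab_left_pad 0.56 84 px 246 258 255 265 lo [469.  63.  45.] hi [494.  70.  75.]
scene tab_right_pad 0.47 42 px 256 263 238 245 lo [477.  14.  56.] hi [493.  18.  75.]
top logger 0.78 3528 px 159 218 146 223 lo [477. -10.  30.] hi [626. 102. 120.]
plane 1546 [-0.529 -0.067  0.846] [558.   45.1  81.8] tilt 0.5620713469800157 yaw 0.12640986516876082
top cover_hinge 0.65 1103 px 175 205 165 219 lo [481.  16.  45.] hi [590.  71. 116.]
top pack 0.62 405 px 317 333 173 204 lo [ 514. -297.    1.] hi [ 585. -262.   30.]
rect ((550.43212890625, -279.4676818847656), (73.17738342285156, 29.10999870300293), 6.450469970703125) [ 550.11163 -278.92526]
```

```bash
python3 -m crank '[[318,667,-20,-0.129,-1],[318,667,-20,-0.129,-1],[318,667,-20,-0.129,-1],[318,667,-20,-0.129,-1],[318,667,-20,-0.129,-1],[318,667,-20,-0.129,-1],[318,667,-20,-0.129,-1],[318,667,-20,-0.129,-1],[318,667,-20,-0.129,-1],[318,667,-20,-0.129,-1],[318,667,-20,-0.129,-1],[318,667,-20,-0.129,-1],[318,667,-20,-0.129,-1],[318,667,-20,-0.129,-1],[318,667,-20,-0.129,-1],[318,667,-20,-0.129,-1],[318,667,-20,-0.129,-1],[318,667,-20,-0.129,-1]]'
cat > look.py <<'E'
from h import *
import sys
p=camera('wrist');save(p,sys.argv[1])
print(get_obs()['time_s'],get_obs()['eef_pos'].round(1))
for q in sys.argv[2:]:
    r=landmark_of(p,q)
    print(q,[(np.round(a['location'],1).tolist(),round(a['confidence'],2)) for a in r[:2]])
E
python3 look.py w1 logger panel cover_hinge cover_top tab_left_pad tab_right_pad
```

```text
time_s: 3.6
eef_pos: [482.2, 37.6, 211.3]
tcp_rot: [0.0, 0.75, -0.661, 0.0]
force: [-0.1, -0.2, -0.2]
finger_gap: 85.1
3.65 [482.2  37.2 211.3]
logger [([541.1, 46.1, -2.2], 0.88), ([480.7, 66.1, 64.3], 0.58)]
panel [([406.2, 98.0, 3.4], 0.58)]
cover_hinge [([590.2, 51.5, 101.3], 0.73)]
cover_top [([511.6, 40.1, 79.7], 0.9), ([542.7, 44.0, -2.0], 0.39)]
tab_left_pad [([482.2, 66.0, 61.7], 0.54)]
tab_right_pad [([484.7, 10.5, 64.8], 0.69)]
```

View pics/w1.png

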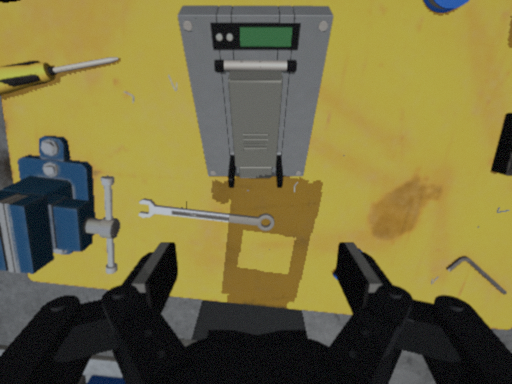

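```bash
cat > reg.py <<'E'
from h import *
p=camera('wrist');P=pts(p)
print(p['T'].round(3).tolist())
for q in ['logger','cover_hinge','tab_left_pad','tab_right_pad']:
    for r in masks_of(p,q)[:1]:
        m=r['pixels']&(p['z_map']>0);X=P[m]
        yaw=.127;c,s=np.cos(yaw),np.sin(yaw)
        L=(X-[540,45,0])@np.array([[c,-s,0],[s,c,0],[0,0,1]])
        print(q,r['confidence'],m.sum(),'local lo',np.percentile(L,2,axis=0).round(1),'hi',np.percentile(L,98,axis=0).round(1),'mid',((np.percentile(L,1,axis=0)+np.percentile(L,99,axis=0))/2).round(1))
        if q=='logger':
            # panel band rows: edges in y per x slice
            u=L[:,0]*.8473+(L[:,2]-70)*.5312;n=-L[:,0]*.5312+(L[:,2]-70)*.8473
            k=abs(n)<5
            A=np.c_[u[k],L[k,1],np.ones(k.sum())];print('n fit',np.linalg.lstsq(A,n[k],rcond=None)[0])
            for a in range(-70,90,20):
                kk=k&(abs(u-a)<6)
                if kk.sum()>20: print(a,L[kk,1].min().round(1),L[kk,1].max().round(1))
            print('u range',u[k].min(),u[k].max())
E
python3 reg.py
```

```text
[[0.124, 0.944, 0.306, 561.446], [-0.992, 0.118, 0.039, 46.775], [0.001, -0.309, 0.951, 353.568], [0.0, 0.0, 0.0, 1.0]]
logger 0.95 21898 local lo [-57.6 -55.4  33.9] hi [ 89.9  56.  119.1] mid [15.1  0.3 74.7]
n fit [ 0.00580836 -0.00266724 -1.12369875]
-70 -57.5 58.2
-50 -57.0 58.3
-30 -57.4 58.5
-10 -57.7 58.2
10 -57.6 58.5
30 -57.8 58.2
50 -58.1 58.1
70 -58.1 58.4
u range -79.59261688693645 96.82970122436961
cover_hinge 0.59 6030 local lo [-58.1 -24.7  54.6] hi [ 52.5  25.2 114.2] mid [-3.3  0.2 82.3]
tab_left_pad 0.6 172 local lo [-64.   23.6  46.2] hi [-38.7  29.4  74.7] mid [-51.8  26.6  57.8]
tab_right_pad 0.68 200 local lo [-66.8 -28.8  39.6] hi [-37.9 -22.4  74.9] mid [-52.3 -25.6  56.3]
```

```bash
python3 -m crank '[[0.5,0,-50,0,-1],[0.5,0,-100,0,-1],[0.5,0,-140,0,-1],[0.5,0,-166,0,-1],[0.5,0,-166,0,-1],[0.5,0,-166,0,-1]]'; python3 -m crank '[[0,0,0,0,0],[0,0,0,0,0.4],[0,0,0,0,1],[0,0,0,0,1],[0,0,0,0,1],[0,0,0,0,1],[0,0,0,0,1]]' 30; python3 look.py w2 tab_left_pad
```

```text
time_s: 4.8
eef_pos: [483.2, 38.2, 45.7]
tcp_rot: [0.0, 0.751, -0.661, -0.0]
force: [0.1, 0.8, 1.0]
finger_gap: 85.5
time_s: 5.5
eef_pos: [484.2, 39.0, 48.1]
tcp_rot: [-0.001, 0.75, -0.661, 0.0]
force: [-5.7, 2.7, 9.8]
finger_gap: 43.3
5.55 [484.2  39.   48.1]
tab_left_pad [([479.9, 64.1, 61.5], 0.66)]
```

View pics/w2.png

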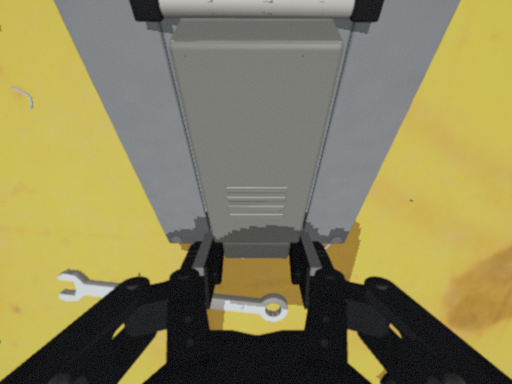

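```bash
python3 - <<'E'
import numpy as np
f=lambda t:np.array([-106.2*np.cos(t)-39.5*np.sin(t), 106.2*np.sin(t)-39.5*np.cos(t)])
for t in np.arange(0,2.01,.1):
    d=f(t)-f(0);print(round(t,2),(d[0]*.992).round(1),(d[0]*.127).round(1),d[1].round(1))
E
python3 -m crank '[[-1,0,3,0,1],[-2,0,6,0,1],[-3,0,9,0,1],[-3.5,-0.5,11,0,1],[-3.5,-0.5,11,0,1]]'; python3 look.py w3 tab_left_pad cover_top
```

```text
0.0 0.0 0.0 0.0
0.1 -3.4 -0.4 10.8
0.2 -5.7 -0.7 21.9
0.3 -6.9 -0.9 33.1
0.4 -6.9 -0.9 44.5
0.5 -5.9 -0.8 55.8
0.6 -3.7 -0.5 66.9
0.7 -0.5 -0.1 77.7
0.8 3.8 0.5 88.2
0.9 9.2 1.2 98.1
1.0 15.5 2.0 107.5
1.1 22.6 2.9 116.2
1.2 30.7 3.9 124.2
1.3 39.4 5.0 131.3
1.4 48.8 6.3 137.4
1.5 58.8 7.5 142.6
1.6 69.3 8.9 146.8
1.7 80.1 10.3 149.9
1.8 91.1 11.7 151.9
1.9 102.3 13.1 152.8
2.0 113.6 14.5 152.5
time_s: 6.1
eef_pos: [480.4, 38.5, 57.3]
tcp_rot: [-0.002, 0.75, -0.661, 0.001]
force: [2.3, 5.0, -0.7]
finger_gap: 42.5
6.15 [480.4  38.4  57.2]
tab_left_pad [([481.8, 63.9, 72.5], 0.73)]
cover_top [([514.0, 42.8, 86.4], 0.95)]
```

View pics/w3.png

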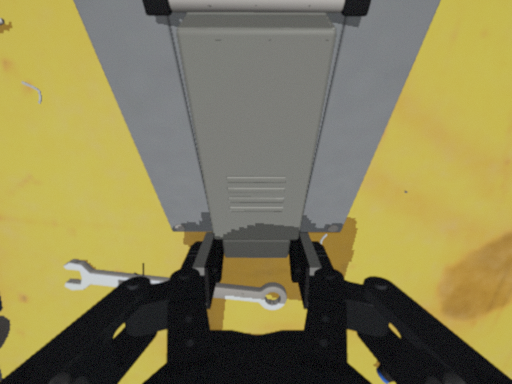

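```bash
python3 -m crank '[[-1.2,-0.1,5.5,0,1],[-2.3,-0.3,11,0,1],[-3.0,-0.4,16.5,0,1],[-3.5,-0.5,22.3,0,1],[-3.6,-0.5,28,0,1],[-3.5,-0.5,33.7,0,1],[-3.1,-0.4,39.3,0,1],[-2.5,-0.4,45,0,1],[-1.5,-0.2,50.5,0,1],[-0.3,-0.1,56.1,0,1],[1.2,0.1,61.5,0,1],[2.9,0.3,66.9,0,1],[4.8,0.6,72.2,0,1],[7.2,0.9,77.4,0,1],[9.8,1.2,82.4,0,1],[12.6,1.6,87.3,0,1]]' 22; python3 look.py w4 tab_left_pad cover_top
```

```text
time_s: 7.85
eef_pos: [487.8, 39.5, 141.8]
tcp_rot: [0.004, 0.751, -0.661, -0.004]
force: [-9.2, 3.5, -1.7]
finger_gap: 42.7
7.9 [488.6  39.6 142.9]
tab_left_pad [([487.6, 62.3, 154.5], 0.75)]
cover_top [([517.5, 39.8, 145.1], 0.57)]
```

View pics/w4.png

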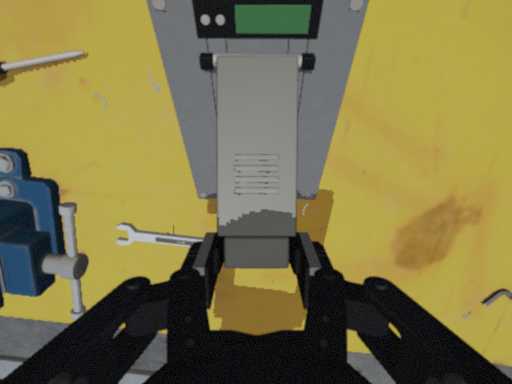

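```bash
python3 -m crank '[[3,0.4,4.8,0,1],[6.3,0.8,9.4,0,1],[9.8,1.2,13.8,0,1],[13.4,1.7,18.1,0,1],[17.4,2.2,22.2,0,1],[21.5,2.7,26.1,0,1],[25.8,3.2,29.7,0,1],[30.2,3.8,33.2,0,1],[34.8,4.4,36.4,0,1],[39.6,5.1,39.3,0,1],[44.5,5.7,42,0,1],[49.6,6.3,44.5,0,1],[54.8,7,46.7,0,1],[60.1,7.7,48.7,0,1]]'; python3 look.py w5 tab_left_pad cover_top
```

```text
time_s: 9.4
eef_pos: [550.6, 47.3, 193.7]
tcp_rot: [0.001, 0.751, -0.661, -0.002]
force: [-7.2, 3.8, 5.5]
finger_gap: 42.7
9.45 [551.6  47.4 194.1]
tab_left_pad [([545.4, 70.0, 205.5], 0.96)]
cover_top [([560.1, 47.9, 180.7], 0.64)]
```

View pics/w5.png

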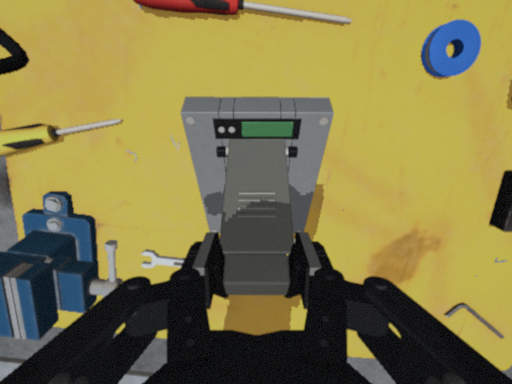

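```bash
python3 -m crank '[[5.4,0.7,1.7,0,1],[10.8,1.4,3.1,0,1],[16.2,2.1,4.2,0,1],[21.8,2.8,5.1,0,1],[27.4,3.5,5.7,0,1],[33,4.2,6,0,1],[38.6,4.9,6,0,1],[44,5.6,5.7,0,1],[46,5.8,5.7,0,1],[46,5.8,5.7,0,1]]'; python3 look.py w6 tab_left_pad cover_top
```

```text
time_s: 10.55
eef_pos: [598.8, 53.3, 201.0]
tcp_rot: [-0.001, 0.751, -0.661, 0.0]
force: [-2.7, 3.6, 7.2]
finger_gap: 42.4
10.6 [598.8  53.3 201. ]
tab_left_pad [([591.9, 75.0, 217.2], 0.62)]
cover_top [([593.6, 49.5, 184.1], 0.84)]
```

View pics/w6.png

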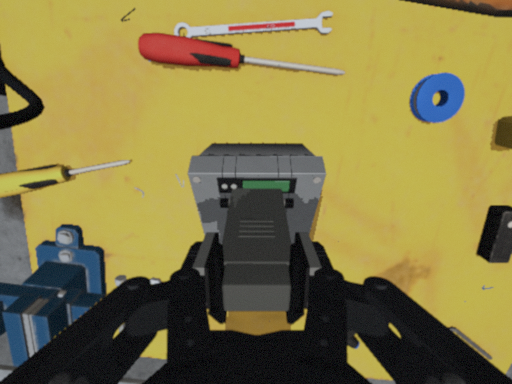

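```bash
python3 -m crank '[[0,0,0,0,-1],[0,0,0,0,-1],[0,0,0,0,-1],[0,0,0,0,-1],[0,0,40,0,-1],[0,0,80,0,-1],[0,-20,100,0,-1],[-20,-70,90,0,-1],[-40,-120,70,0,-1],[-60,-170,40,0,-1],[-78,-220,20,0,-1],[-78,-270,0,0,-1],[-78,-310,-18,0,-1],[-78,-336,-18,0,-1],[-78,-336,-18,0,-1],[-78,-336,-18,0,-1]]'; python3 look.py w7 pack
python3 - <<'E'
from h import *
for c in ['wrist','scene']:
    p=camera(c);P=pts(p);save(p,'a7'+c)
    for r in masks_of(p,'pack')[:1]:
        X=P[r['pixels']&(p['z_map']>0)]
        T=X[(X[:,2]>20)&(X[:,2]<32)][:,:2].astype(np.float32)
        print(c,r['confidence'],len(T),cv2.minAreaRect(T),np.median(X[:,2]))
    print([(q,[a['location'].round(0) if hasattr(a['location'],'round') else a['location'] for a in landmark_of(p,q)[:1]]) for q in ['cover_top','tab_left_pad','tab_right_pad']])
E
```

```text
time_s: 12.3
eef_pos: [519.5, -284.5, 179.5]
tcp_rot: [0.0, 0.75, -0.662, -0.001]
force: [-0.5, 0.3, -0.3]
finger_gap: 84.9
12.35 [ 520.  -283.5  180.1]
pack [([549.7, -276.5, -3.2], 0.86)]
wrist 0.71 1793 ((552.2587280273438, -279.8426208496094), (75.0700912475586, 27.985933303833008), 6.888908386230469) 23.457282155309827
[('cover_top', []), ('tab_left_pad', []), ('tab_right_pad', [])]
scene 0.62 145 ((548.8326416015625, -277.1606750488281), (72.51473236083984, 28.83742904663086), 4.053232669830322) 21.32681402683363
[('cover_top', [[594.6, 48.8, 185.3]]), ('tab_left_pad', [[586.5, 85.3, 219.2]]), ('tab_right_pad', [[594.9, 25.5, 212.9]])]
```

View pics/w7.png

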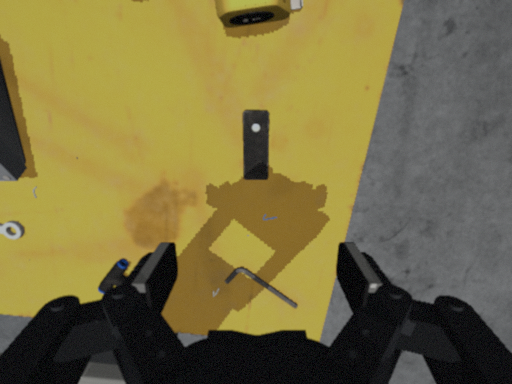

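View pics/a7scene.png

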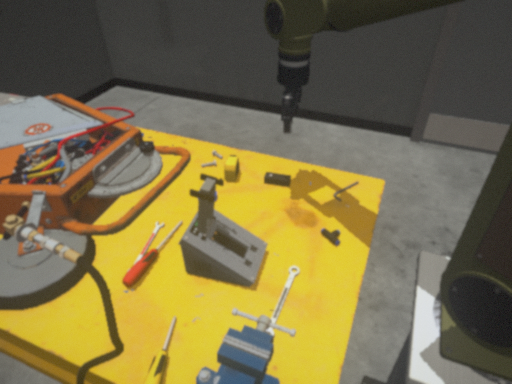

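```bash
python3 -m crank '[[18,2.5,-50,0,-1],[18,2.5,-100,0,-1],[18,2.5,-140,0,-1],[18,2.5,-168,0,-1],[18,2.5,-168,0,-1],[18,2.5,-168,0,0],[18,2.5,-168,0,1],[18,2.5,-168,0,1],[18,2.5,-168,0,1],[18,2.5,-168,0,1],[18,2.5,-168,0,1]]' 35; python3 look.py w8 pack
```

```text
time_s: 14.0
eef_pos: [539.5, -281.6, 14.3]
tcp_rot: [-0.0, 0.75, -0.661, 0.002]
force: [-0.5, 0.7, 6.1]
finger_gap: 27.2
14.05 [ 539.5 -281.6   14.3]
pack [([547.6, -279.0, -3.7], 0.65)]
```

View pics/w8.png

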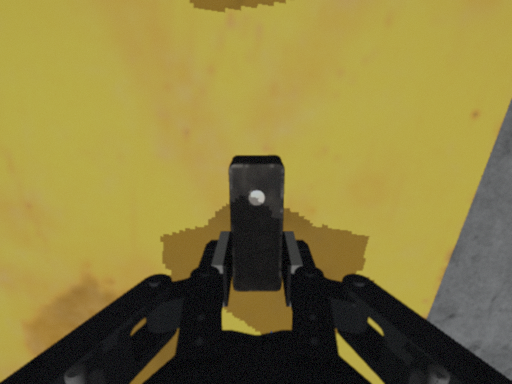

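```bash
python3 - <<'E'
from h import *
p=camera('wrist');P=pts(p)
X=P
for v in range(232,306,8):
    print(v,[(u,X[v,u].round(0).tolist()) for u in (219,224,228,286,290,294)])
m=masks_of(p,'pack')[0]['pixels']&(p['z_map']>0);T=P[m];T=T[(T[:,2]>15)&(T[:,2]<35)]
print(cv2.minAreaRect(T[:,:2].astype(np.float32)),np.median(T[:,2]))
E
```

```text
232 [(219, [538.0, -259.0, -1.0]), (224, [549.0, -263.0, 20.0]), (228, [549.0, -265.0, 20.0]), (286, [553.0, -297.0, 20.0]), (290, [553.0, -299.0, 20.0]), (294, [544.0, -305.0, 0.0])]
240 [(219, [548.0, -262.0, 28.0]), (224, [549.0, -264.0, 29.0]), (228, [549.0, -266.0, 29.0]), (286, [553.0, -296.0, 29.0]), (290, [553.0, -298.0, 29.0]), (294, [553.0, -300.0, 29.0])]
248 [(219, [549.0, -263.0, 37.0]), (224, [549.0, -265.0, 37.0]), (228, [549.0, -267.0, 36.0]), (286, [553.0, -295.0, 37.0]), (290, [553.0, -297.0, 38.0]), (294, [618.0, -272.0, 157.0])]
256 [(219, [549.0, -264.0, 45.0]), (224, [549.0, -266.0, 44.0]), (228, [547.0, -268.0, 41.0]), (286, [552.0, -294.0, 43.0]), (290, [553.0, -296.0, 45.0]), (294, [553.0, -298.0, 45.0])]
264 [(219, [548.0, -264.0, 50.0]), (224, [549.0, -267.0, 50.0]), (228, [544.0, -268.0, 43.0]), (286, [549.0, -295.0, 46.0]), (290, [553.0, -295.0, 51.0]), (294, [553.0, -297.0, 51.0])]
272 [(219, [550.0, -265.0, 58.0]), (224, [545.0, -267.0, 51.0]), (228, [541.0, -269.0, 44.0]), (286, [546.0, -295.0, 47.0]), (290, [549.0, -296.0, 52.0]), (294, [554.0, -296.0
[... 157 characters left out ...]
52.0]), (294, [553.0, -296.0, 63.0])]
288 [(219, [550.0, -267.0, 69.0]), (224, [537.0, -268.0, 52.0]), (228, [533.0, -269.0, 46.0]), (286, [540.0, -296.0, 50.0]), (290, [541.0, -297.0, 52.0]), (294, [554.0, -294.0, 70.0])]
296 [(219, [555.0, -267.0, 79.0]), (224, [532.0, -268.0, 51.0]), (228, [530.0, -270.0, 47.0]), (286, [536.0, -296.0, 51.0]), (290, [537.0, -298.0, 52.0]), (294, [558.0, -292.0, 79.0])]
304 [(219, [555.0, -268.0, 83.0]), (224, [529.0, -269.0, 52.0]), (228, [484.0, -270.0, -0.0]), (286, [532.0, -297.0, 52.0]), (290, [532.0, -299.0, 51.0]), (294, [558.0, -292.0, 83.0])]Traceback (most recent call last):
  File "<stdin>", line 6, in <module>
IndexError: list index out of range
```

```bash
python3 -m crank '[[0,0,30,0,1],[-5,0,80,0,1],[-15,30,120,0,1],[-25,70,153,0,1],[-35,110,153,0,1],[-45,150,153,0,1],[-47,190,153,0,1],[-47,230,153,0,1],[-47,270,153,0,1],[-47,300,153,0,1],[-47,315,153,0,1],[-47,319.6,153,0,1],[-47,319.6,153,0,1],[-47,319.6,153,0,1]]'; python3 look.py w9 pack cover_top bay; python3 - <<'E'
from h import *
p=camera('scene');save(p,'s9')
E
```

```text
time_s: 15.6
eef_pos: [491.1, 38.2, 164.9]
tcp_rot: [0.0, 0.75, -0.661, 0.0]
force: [-0.8, -0.5, -1.6]
finger_gap: 26.8
15.65 [491.1  38.  165. ]
pack [([500.6, 42.0, 148.5], 0.74)]
cover_top [([502.5, 41.5, 148.1], 0.54)]
bay []
```

View pics/w9.png

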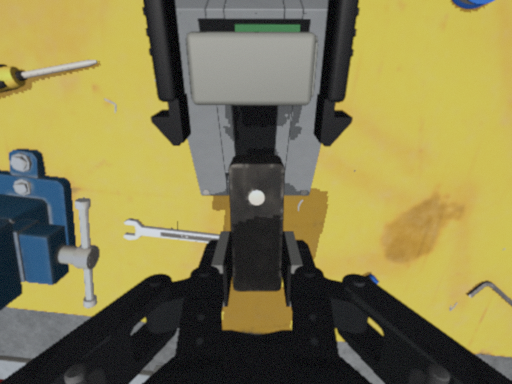

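View pics/s9.png

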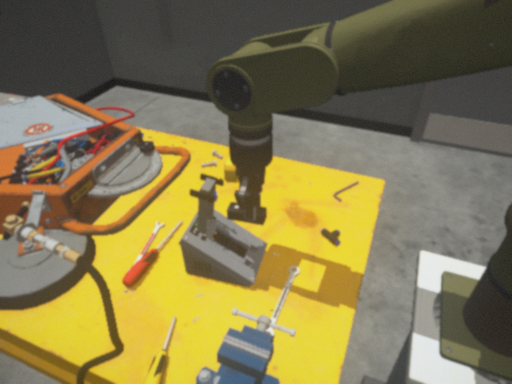

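```bash
python3 -m crank '[[8,1,-15,0,1],[16,2.3,-28,0,1],[25,3.6,-40,0,1],[33.5,4.8,-48,0,1],[33.5,4.8,-55,0,1],[33.5,4.8,-62,0,1],[33.5,4.8,-66,0,1],[33.5,4.8,-66,0,1]]'; python3 look.py w10 pack cover_top bay
```

```text
time_s: 16.65
eef_pos: [523.9, 43.6, 98.3]
tcp_rot: [0.0, 0.75, -0.661, -0.001]
force: [0.2, 0.5, -0.0]
finger_gap: 26.9
16.7 [524.3  43.6  98.9]
pack []
cover_top [([594.2, 50.0, 183.7], 0.98)]
bay []
```

View pics/w10.png

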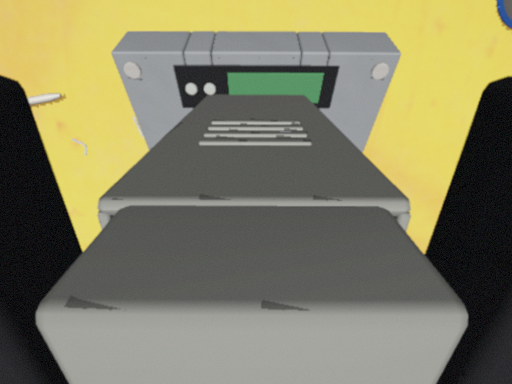

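```bash
python3 -m crank '[[0,0,-4,0,1],[0,0,-7,0,1],[0,0,-7,0,1]]';  python3 -m crank '[[0,0,-3,0,1],[0,0,-6,0,1],[0,0,-6,0,1]]'; python3 - <<'E'
from h import *
p=camera('scene');save(p,'s11')
f=p['frame'][150:310,150:310];cv2.imwrite('pics/s11z.png',cv2.resize(cv2.cvtColor(f,cv2.COLOR_RGB2BGR),(640,640))[:600])
E
```

```text
time_s: 17.15
eef_pos: [524.8, 43.7, 92.5]
tcp_rot: [-0.0, 0.751, -0.661, 0.0]
force: [-2.7, -0.5, 4.3]
finger_gap: 26.8
time_s: 17.45
eef_pos: [523.4, 43.6, 86.2]
tcp_rot: [0.001, 0.751, -0.661, -0.001]
force: [-7.8, -0.6, 7.0]
finger_gap: 26.7
```

View pics/s11z.png

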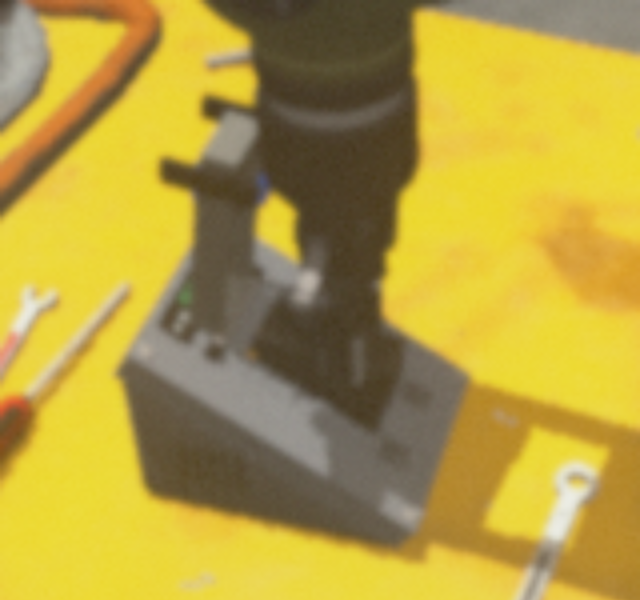

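```bash
python3 -m crank '[[0,0,-3,0,1],[-1,0,-6,0,1],[-1,0,-6,0,1]]';  python3 -m crank '[[0,0,-3,0,1],[0,0,-6,0,1],[0,0,-6,0,1]]'; python3 - <<'E'
from h import *
p=camera('scene');save(p,'s12')
f=p['frame'][150:310,150:310];cv2.imwrite('pics/s12z.png',cv2.resize(cv2.cvtColor(f,cv2.COLOR_RGB2BGR),(640,640))[:600])
E
```

```text
time_s: 17.8
eef_pos: [522.6, 43.5, 80.2]
tcp_rot: [0.001, 0.751, -0.661, -0.001]
force: [-6.2, -0.3, 5.1]
finger_gap: 27.0
time_s: 18.1
eef_pos: [522.2, 43.5, 73.9]
tcp_rot: [0.001, 0.751, -0.661, -0.001]
force: [-7.3, -0.5, 5.2]
finger_gap: 26.9
```

View pics/s12z.png

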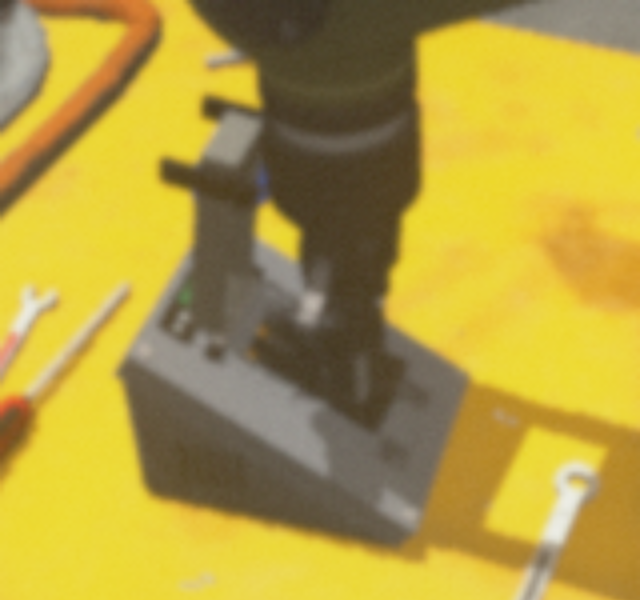

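```bash
python3 -m crank '[[0,0,-3,0,1],[0,0,-5,0,1],[0,0,-5,0,1]]'; python3 -m crank '[[0,0,-1,0,1],[0,0,-2,0,1],[0,0,-2,0,1]]'
```

```text
time_s: 18.45
eef_pos: [522.2, 43.5, 68.9]
tcp_rot: [0.001, 0.751, -0.661, -0.001]
force: [-8.0, -1.4, 5.5]
finger_gap: 26.9
time_s: 18.75
eef_pos: [522.3, 43.5, 67.0]
tcp_rot: [0.001, 0.751, -0.661, -0.001]
force: [-7.0, -0.6, 5.0]
finger_gap: 26.8
```

```bash
python3 -m crank '[[0,0,0,0,0.3],[0,0,0,0,0],[0,0,0,0,-0.5],[0,0,10,0,-0.5],[0,0,30,0,-0.5],[-15,-2,50,0,-0.5],[-35,-4.5,80,0,-0.5],[-50,-6.3,100,0,-0.5],[-50,-6.3,100,0,-0.5]]'; python3 look.py w13 pack cover_top bay;python3 - <<'E'
from h import *
p=camera('scene');save(p,'s13')
f=p['frame'][150:310,150:310];cv2.imwrite('pics/s13z.png',cv2.resize(cv2.cvtColor(f,cv2.COLOR_RGB2BGR),(640,640))[:600])
E
```

```text
time_s: 19.65
eef_pos: [475.0, 37.2, 171.4]
tcp_rot: [-0.002, 0.75, -0.661, 0.003]
force: [-0.2, -0.2, 0.5]
finger_gap: 64.1
19.7 [474.7  37.3 169.4]
pack [([540.0, 46.7, 55.5], 0.8)]
cover_top []
bay []
```

View pics/w13.png

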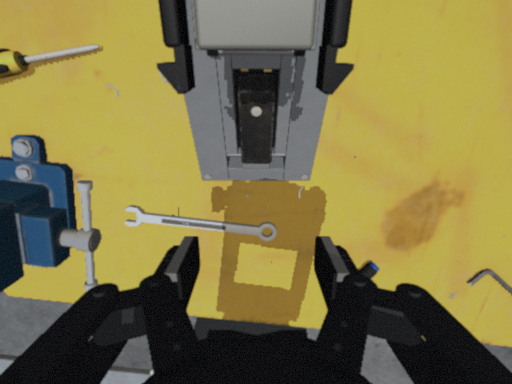

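View pics/s13z.png

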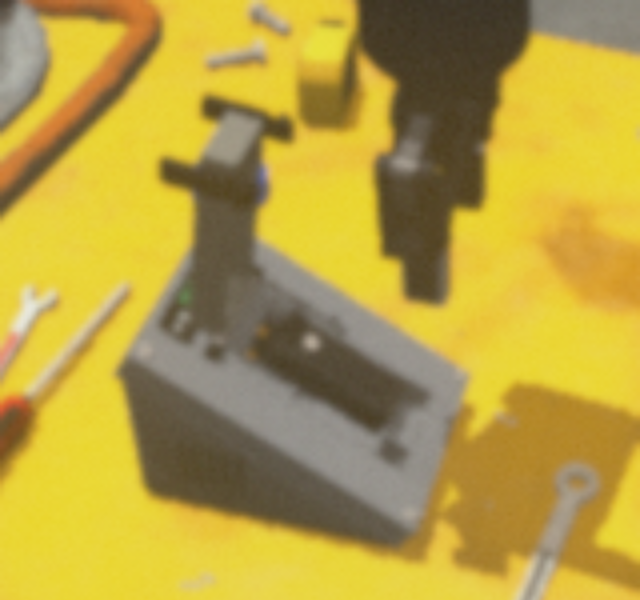

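```bash
cat > packchk.py <<'E'
from h import *
for c in ['wrist','scene','top']:
    p=camera(c);P=pts(p)
    r=masks_of(p,'pack')
    if not r: print(c,'none');continue
    X=P[r[0]['pixels']&(p['z_map']>0)]
    yaw=.127;cc,s=np.cos(yaw),np.sin(yaw)
    L=(X-[541,45.3,0])@np.array([[cc,-s,0],[s,cc,0],[0,0,1]])
    u=L[:,0]*.8473+(L[:,2]-70)*.5312;n=-L[:,0]*.5312+(L[:,2]-70)*.8473
    k=(n>10)&(n<21)
    A=np.c_[u[k],L[k,1],np.ones(k.sum())];print(c,len(X),k.sum(),'n=',np.linalg.lstsq(A,n[k],rcond=None)[0].round(3),'u',np.percentile(u[k],[1,99]).round(1),'y',np.percentile(L[k,1],[1,99]).round(1),'n pct',np.percentile(n,[5,50,95]).round(1))
E
python3 packchk.py
```

```text
wrist 3145 2644 n= [-4.0000e-03 -5.0000e-03  1.3175e+01] u [-38.7  33.4] y [-13.6  13.3] n pct [-3.5 13.1 14.1]
scene 496 362 n= [ 3.0000e-03 -4.0000e-02  1.4659e+01] u [-40.1  30.9] y [-11.3  16.3] n pct [-0.6 14.1 16.3]
top none
```

```bash
python3 - <<'E'
import numpy as np
for t in [2.0,1.9,1.8,1.7,1.6,1.5,1.4,1.3,1.2,1.1,1.0,.9,.8,.7,.6,.5,.4,.3,.2,.1,.0]:
    a=np.pi+.56-t; d=np.array([np.cos(a),np.sin(a)]); n=np.array([d[1],-d[0]])
    T=np.array([48.1,102.2])+78*d+(18+11.5*abs(n[0]))*n
    print(t,'local',T.round(1),'world x,y,z',(541+T[0]*.992).round(1),(45.3+T[0]*.1267).round(1),T[1].round(1),'-n push',(-n).round(2))
E
python3 -m crank '[[0,0,50,0,1],[0,0,100,0,1],[20,3,130,0,1],[60,8,130,0,1],[100,13,130,0,1],[140,18,130,0,1],[150.5,19,130,0,1],[150.5,19,100,0,1],[150.5,19,60,0,1],[150.5,19,30,0,1],[150.5,19,9,0,1],[150.5,19,9,0,1],[150.5,19,9,0,1]]'; python3 look.py w14 cover_top
```

```text
2.0 local [ 67.1 183.4] world x,y,z 607.5 53.8 183.4 -n push [-0.99 -0.13]
1.9 local [ 58.7 184.8] world x,y,z 599.2 52.7 184.8 -n push [-0.97 -0.23]
1.8 local [ 50.1 185.4] world x,y,z 590.7 51.6 185.4 -n push [-0.95 -0.32]
1.7 local [ 41.4 185. ] world x,y,z 582.0 50.5 185.0 -n push [-0.91 -0.42]
1.6 local [ 32.7 183.6] world x,y,z 573.4 49.4 183.6 -n push [-0.86 -0.51]
1.5 local [ 24.1 181.3] world x,y,z 564.9 48.4 181.3 -n push [-0.81 -0.59]
1.4 local [ 15.8 178. ] world x,y,z 556.7 47.3 178.0 -n push [-0.74 -0.67]
1.3 local [  7.9 173.8] world x,y,z 548.8 46.3 173.8 -n push [-0.67 -0.74]
1.2 local [  0.4 168.7] world x,y,z 541.4 45.3 168.7 -n push [-0.6 -0.8]
1.1 local [ -6.5 162.8] world x,y,z 534.5 44.5 162.8 -n push [-0.51 -0.86]
1.0 local [-12.7 156.1] world x,y,z 528.4 43.7 156.1 -n push [-0.43 -0.9 ]
0.9 local [-18.2 148.8] world x,y,z 523.0 43.0 148.8 -n push [-0.33 -0.94]
0.8 local [-22.7 140.9] world x,y,z 518.4 42.4 140.9 -n push [-0.24 -0.97]
0.7 local [-26.4 132.5] world x,y,z 514.8 42.0 132.5 -n push [-0.14 -0.99]
0.6 local [-29.1 123.8] world x,y,z 512.1 41.6 123.8 -n push [-0.04 -1.  ]
0.5 local [-30.9 116.2] world x,y,z 510.4 41.4 116.2 -n push [ 0.06 -1.  ]
0.4 local [-32.1 109.4] world x,y,z 509.2 41.2 109.4 -n push [ 0.16 -0.99]
0.3 local [-32.7 102.4] world x,y,z 508.6 41.2 102.4 -n push [ 0.26 -0.97]
0.2 local [-32.7  95.4] world x,y,z 508.6 41.2 95.4 -n push [ 0.35 -0.94]
0.1 local [-32.   88.3] world x,y,z 509.2 41.2 88.3 -n push [ 0.44 -0.9 ]
0.0 local [-30.8  81.2] world x,y,z 510.5 41.4 81.2 -n push [ 0.53 -0.85]
time_s: 21.5
eef_pos: [623.9, 56.3, 176.3]
tcp_rot: [0.0, 0.75, -0.661, -0.0]
force: [0.3, -0.6, 1.3]
finger_gap: -0.1
21.55 [624.7  56.3 177.6]
cover_top [([594.1, 50.9, 183.9], 0.7)]
```

View pics/w14.png

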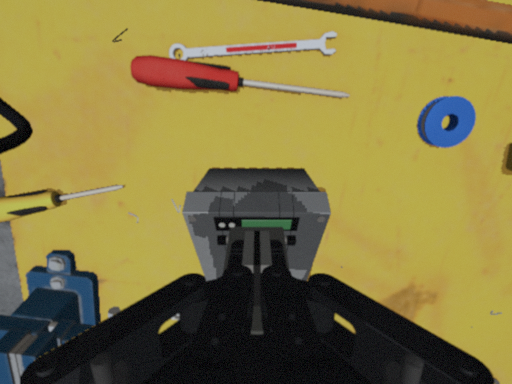

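```bash
python3 -m crank '[[-10,-1.5,1,0,1],[-20.6,-3,2,0,1],[-28.8,-4.1,6,0,1],[-37.2,-5.2,7,0,1],[-45.7,-6.3,7,0,1],[-54.1,-7.4,5.6,0,1],[-62.4,-8.4,3,0,1],[-70.4,-9.4,-0.7,0,1],[-78,-10.4,-5.2,0,1],[-85.1,-11.3,-10.5,0,1],[-91.6,-12.1,-16.6,0,1],[-91.6,-12.1,-16.6,0,1]]'; python3 look.py w15 cover_top; python3 - <<'E'
from h import *
p=camera('scene');save(p,'s15')
print(landmark_of(p,'cover_top')[:1])
f=p['frame'][150:310,150:310];cv2.imwrite('pics/s15z.png',cv2.resize(cv2.cvtColor(f,cv2.COLOR_RGB2BGR),(640,640))[:600])
E
```

```text
time_s: 22.8
eef_pos: [530.8, 44.2, 157.7]
tcp_rot: [0.001, 0.75, -0.661, -0.001]
force: [0.1, 0.2, -0.2]
finger_gap: -0.0
22.85 [531.5  44.2 158.4]
cover_top [([528.1, 43.3, 156.8], 0.97)]
[{'location': [529.8, 42.8, 156.7], 'confidence': 0.95}]
```

View pics/s15z.png

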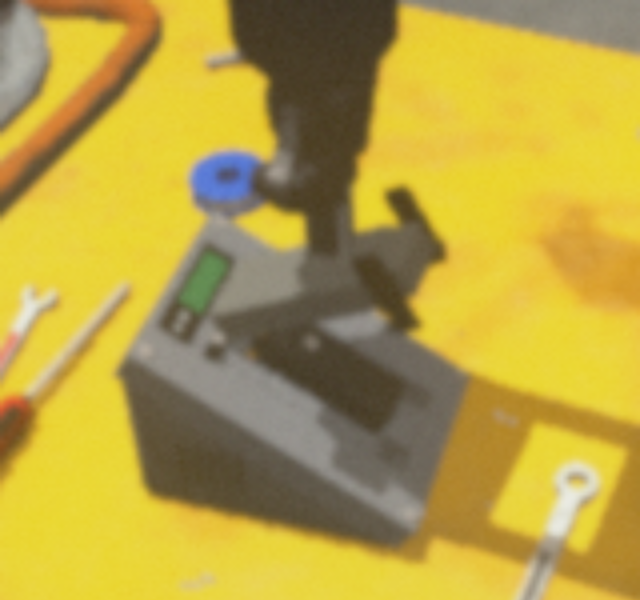

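```bash
python3 -m crank '[[-5.8,-0.8,-6.9,0,1],[-10.8,-1.4,-14.4,0,1],[-15,-2,-22.4,0,1],[-18.3,-2.4,-30.9,0,1],[-20.5,-2.7,-39.6,0,1],[-21.9,-2.9,-47.2,0,1],[-22.7,-3,-54,0,1],[-22.9,-3,-60.9,0,1],[-22.5,-3,-67.8,0,1],[-22,-2.9,-72,0,1],[-22,-2.9,-72,0,1]]'; python3 look.py w16 cover_top tab_left_pad; python3 - <<'E'
from h import *
p=camera('scene')
f=p['frame'][150:310,150:310];cv2.imwrite('pics/s16z.png',cv2.resize(cv2.cvtColor(f,cv2.COLOR_RGB2BGR),(640,640))[:600])
E
```

```text
time_s: 24.1
eef_pos: [510.1, 41.4, 86.5]
tcp_rot: [0.001, 0.751, -0.661, -0.001]
force: [-0.3, -0.9, 0.2]
finger_gap: 0.2
24.15 [510.4  41.3  87. ]
cover_top [([511.4, 40.6, 86.4], 0.57), ([482.1, 9.9, 72.3], 0.22)]
tab_left_pad [([477.7, 67.9, 70.7], 0.75)]
```

View pics/w16.png

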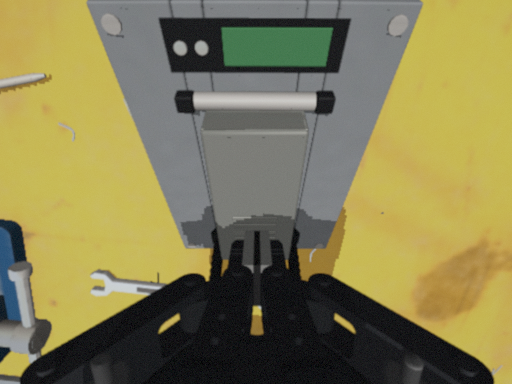

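Cover is nearly shut (about 0.1 rad), fingers centred on the lid. Now press along -n in small steps.

```bash
python3 -m crank '[[0.7,0,-2.5,0,1],[1.5,0,-5,0,1],[1.5,0,-5,0,1]]'; python3 -m crank '[[0.5,0,-1.5,0,1],[1,0,-3,0,1],[1,0,-3,0,1]]'; python3 -m crank '[[0,0,-1,0,1],[0.5,0,-2,0,1],[0.5,0,-2,0,1]]'; python3 look.py w17 cover_top tab_left_pad tab_right_pad
```

```text
time_s: 24.6
eef_pos: [512.3, 41.4, 83.9]
tcp_rot: [0.0, 0.751, -0.661, -0.0]
force: [-4.3, 0.2, 8.6]
finger_gap: -0.1
time_s: 24.9
eef_pos: [513.6, 41.4, 80.7]
tcp_rot: [-0.0, 0.751, -0.661, 0.0]
force: [-4.0, 0.3, 7.6]
finger_gap: 0.1
time_s: 25.2
eef_pos: [513.9, 41.4, 80.5]
tcp_rot: [0.0, 0.751, -0.661, -0.0]
force: [-9.7, -0.6, 19.9]
finger_gap: 0.3
25.25 [513.9  41.4  80.5]
cover_top [([513.3, 40.6, 78.5], 0.92)]
tab_left_pad [([480.2, 66.9, 60.6], 0.83)]
tab_right_pad [([488.5, 10.2, 62.0], 0.56)]
```

```bash
python3 -m crank '[[0.5,0,-1,0,1],[0.5,0,-1.5,0,1],[0.5,0,-1.5,0,1]]'; python3 -m crank '[[-2,0,10,0,1],[-20,-2,50,0,1],[-40,-5,100,0,1],[-60,-7,120,0,1],[-60,-7,120,0,1],[-60,-7,120,0,1]]'; python3 look.py w18 cover_top tab_left_pad tab_right_pad; cat > covchk.py <<'E'
from h import *
for c in ['wrist','scene','top']:
    p=camera(c);P=pts(p)
    yaw=.127;cc,s=np.cos(yaw),np.sin(yaw)
    L=(P.reshape(-1,3)-[541,45.3,0])@np.array([[cc,-s,0],[s,cc,0],[0,0,1]])
    u=L[:,0]*.8473+(L[:,2]-70)*.5312;n=-L[:,0]*.5312+(L[:,2]-70)*.8473;y=L[:,1]
    z=p['z_map'].reshape(-1)>0
    k=z&(abs(y)<16)&(u>-55)&(u<40)&(n>12)&(n<35)
    g=z&(abs(y)>32)&(abs(y)<52)&(abs(u)<50)&(abs(n)<6)
    f=lambda k:np.linalg.lstsq(np.c_[u[k],np.ones(k.sum())],n[k],rcond=None)[0].round(4)
    print(c,k.sum(),'top',f(k),'panel',f(g))
    for q in ['tab_left_pad','tab_right_pad']:
        e=z&((y if 'left' in q else -y)>20)&(abs(y)<36)&(u>-63)&(u<-43)&(n>24)&(n<40)
        if e.sum()>5: print(q,e.sum(),'|y|',np.percentile(abs(y[e]),[2,50,98]).round(1),'nmax',np.percentile(n[e],98).round(1))
E
python3 covchk.py
```

```text
time_s: 25.7
eef_pos: [514.0, 41.4, 80.2]
tcp_rot: [0.001, 0.751, -0.661, -0.001]
force: [-16.3, 0.3, 27.6]
finger_gap: -0.1
time_s: 26.3
eef_pos: [454.2, 34.3, 196.0]
tcp_rot: [-0.001, 0.75, -0.661, 0.001]
force: [0.0, 0.4, -0.5]
finger_gap: 0.2
26.35 [453.7  34.4 194.8]
cover_top [([512.6, 38.0, 76.3], 0.79)]
tab_left_pad [([480.6, 67.9, 60.3], 0.48)]
tab_right_pad []
wrist 3530 top [-2.30000e-03  1.92132e+01] panel [ 0.0038 -0.7856]
tab_left_pad 117 |y| [23.5 26.  29.2] nmax 35.6
tab_right_pad 118 |y| [22.5 25.  28.3] nmax 35.8
scene 497 top [-7.00000e-04  2.08292e+01] panel [-0.0012  0.834 ]
tab_left_pad 40 |y| [24.6 29.6 31.5] nmax 38.3
tab_right_pad 35 |y| [20.6 22.2 26.8] nmax 37.5
top 0 top [0. 0.] panel [-0.0084  0.6201]
```

View pics/w18.png

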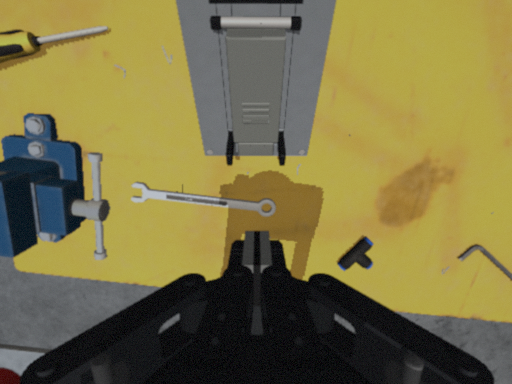

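```bash
python3 -m crank '[[14,2,8,0,-1],[28.5,3.5,16,0,-1],[28.5,3.5,16,0,-1],[28.5,3.5,16,0,-1],[28.5,3.5,16,0,-1]]'; python3 reg.py | tail -3;  python3 look.py w19 tab_left_pad tab_right_pad cover_top wrench; python3 - <<'E'
import cv2,numpy as np
a=cv2.imread('pics/w1.png')[140:200,180:330];b=cv2.imread('pics/w19.png')[140:200,180:330]
cv2.imwrite('pics/cmp.png',cv2.resize(np.vstack([a,b]),None,fx=5,fy=4.9,interpolation=cv2.INTER_NEAREST))
from h import *
p=camera('top')
for q in ['tape_reel','measure','wrench']: print(q,[np.round(a['location']) for a in landmark_of(p,q)[:1]])
E
```

```text
time_s: 27.15
eef_pos: [481.7, 37.9, 211.0]
tcp_rot: [0.001, 0.75, -0.661, -0.001]
force: [0.2, -0.7, 0.0]
finger_gap: 72.4
cover_hinge 0.75 6150 local lo [-59.1 -25.   53.5] hi [ 51.9  25.8 114.2] mid [-4.2  0.6 81.3]
tab_left_pad 0.51 199 local lo [-65.5  23.6  40. ] hi [-37.4  29.7  74.8] mid [-51.5  26.8  57.1]
tab_right_pad 0.51 204 local lo [-66.4 -28.7  30.6] hi [-37.9 -22.4  74.6] mid [-51.9 -27.4  51.4]
27.45 [482.2  37.8 211.8]
tab_left_pad [([480.6, 69.1, 64.8], 0.47)]
tab_right_pad [([486.9, 11.5, 62.6], 0.59)]
cover_top [([515.3, 43.0, 79.4], 0.98)]
wrench [([403.1, 97.7, 3.5], 0.73), ([481.8, 67.9, 63.1], 0.4)]
tape_reel [array([ 707., -149.,   -0.])]
measure [array([ 688., -266.,   -1.])]
wrench []
```

View pics/cmp.png

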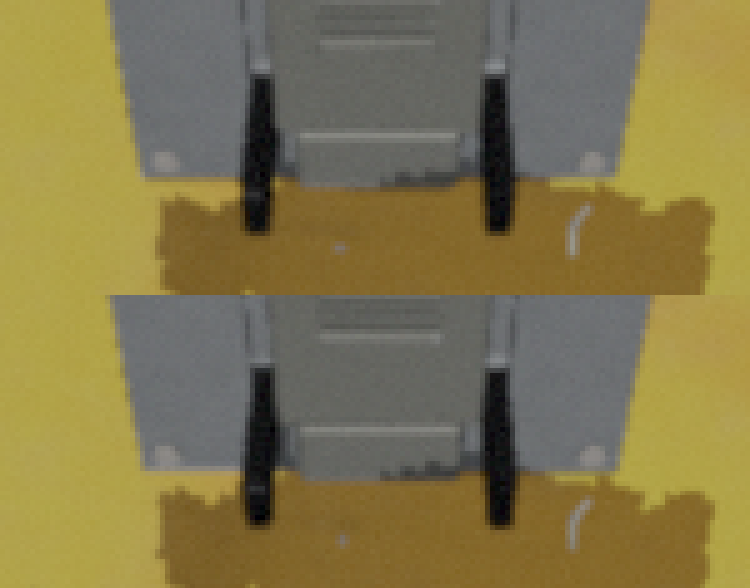

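The upper half (start) and lower half (now) of the picture match: both ears sit at the same columns and the lid at the same height. The cover is latched as it was at the start, so I'm handing in.

```bash
python3 - <<'E'
from cell import *
print(get_obs()['force'].round(1)); print(close_job())
E
```

```text
[-0.5  0.6  0.8]
the job is handed in; nothing more can be done
None
```

I handed the job in at about 27.5 s of the 64 s allowed. The pack is in the bay, and the cover is shut and looks latched. `close_job()` gave no verdict.

**What I did:** I squeezed both tabs with the gripper and swung the cover open to about 1.95 rad. I set the pack in the bay by letting it tilt in the grip as it touched the floor. I then pushed the cover shut from behind and pressed it down to its stop, with about 32 N at the end. That is well over the 10 to 15 N suggested, but within the limits.

**Last checks:**
- **Pack (before closing):** it lay flat, about 0.005 rad from the bay floor, with its top at the expected height to within about 1.5 mm. It was centred across and about 3 mm towards the low end. The trained network placed it about 8 mm low. I trusted the depth fit, because the bay walls allow only about 4.5 mm. The closed cover hides the pack, so I did not see it again.
- **Cover:** its top measured 20.0 mm above the panel and parallel to it within about 0.006 rad, so it is shut.
- **Tabs:** they measured about 58 mm across, as at the start, and the start and end pictures match. The cameras are only good to about 2 mm, so the 1 mm tab limit rests on that match. I did not pull on the cover to test the latch.
- **Bystanders:** the tape measure and spanner read as they did at the start, within a few mm; the spanner was not found in the last top picture but was in the wrist one. The reel read about 4 mm off, which is within the network's error.
- **Robot:** clear of everything, with no contact force.

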